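Set the gap of the soap mill and lock it

ROBOT

A 7-joint arm with a two-finger parallel gripper is mounted at the origin on a cart in front of the work surface, level with it; the furniture and walls round the work are solid. World frame = base frame: x ahead of the robot, y to its left, z up, the work surface at z = 0. Lengths are in m, angles in rad, forces in N, time in s.
With the tool pointing down it reaches from about 0.4 to 0.85 m from the base axis. Payload 4.5 kg.
Tool frame: the origin (TCP) lies at the very end of the fingers, on their centre line; the grasp point (between the pads) lies 19 mm behind it; z points along the fingers, y is the line along which they close (so a half turn about z gives the same grasp; the last joint's range is limited). The gripper opens to 85 mm and grips with 20 to 120 N. Pads are 22 mm wide; open, the fingers measure 114 mm over their backs; the gripper's body (76 mm by 85 mm) begins 54 mm behind the grasp point. The pads swing forward as they close: fully open they stand 13 mm farther back than shut.
Start: joints at [1.28, 0.689, -0.195, 1.565, 0.157, 0.902, -0.215], TCP at [0.199, -0.592, 0.231] pointing down, gripper open.
Joint ranges: [-3.01, 3.01], [-0.46, 2.08], [-1.47, 1.51], [0.13, 2.56], [-1, 4.14], [0.04, 2.09], [-2.66, 2.66]. Speed limits (rad/s): [2.57, 2.57, 3.14, 3.14, 3.14, 3.14, 3.14].

INTERFACE

Orientations are given as a unit quaternion [w, x, y, z].
In Python, from bench import env, cams gives the robot as it stands.
- The arm moves only by the tool jog_arm, never from a script. Its argument "moves" is a list of rows, each a list of 2 entries, a list of its own where there are three numbers: the shift along the tool's x, y, z in mm, then the turn about the tool's z in rad. In form: [[[x, y, z], roll], ...]. A call has 1 to 5 rows; each row shifts and turns the commanded pose from where the row before left it, along the tool's axes as they then stand; what a row does not reach is not made up. A row lasts 1/10 s, in which the tool goes at most 50 mm and 8.59 degrees, less where a joint would pass 70% of its speed; a pose out of reach is approached as far as the arm can. A call is refused whole if a number of a shift passes 50 or a number of a turn 0.15, either way. A call with a gripper value outside its range is refused whole. "claw" is the closure, from 0 (fully open) to 1 (shut), set as the call begins (left out, the last holds). The fingers move at their own pace and stop on an object; "grip_force" is the grip in N (left out, the last holds). Time passes only in rows, so rows that do not move let the fingers close. It gives the time, the measured TCP pose, the force, the opening and the grip force at its end, in the units of the state.
- env.get_obs(): the state, without advancing time (a new reading comes with each control period).
- cams.snapshot(name): name is "side" or "top"; returns a dict with "frame" (400x640x3 uint8, blue, green, red), "range_z" (400x640 float32, m along the optical axis (not along the pixel's ray), 0 where there is no reading), "fov_y" (degrees; the focal length in pixels is half the picture's height over the tangent of half this angle, whatever the lens; pixels are square), "cx", "cy" (the principal point, pixels), "T" (4x4, takes a point from camera to world coordinates). Camera axes: x right, y down, z forward; pixel columns grow to the right and rows downward; lengths in m; the calibration is good to about 2 mm. A picture is of the moment at which its call begins.
- env.sign_off(): hands the job in; it is judged then, once.
Trained networks look in a picture, given as the dict that the camera call returned (one of the last four; its "shot" number tells which), for a name from the list of things; names that differ only in an ending like _2 or _b are one class to them, and where a whole thing is asked for, a point or a joint stands for the part that bears it (a point fixed in the world has none). Each returns a list of dicts, best first, with "p" (0 to 1); they miss things now and then, are a little off and sometimes report something else, mostly with a low value. They report only what shows in the picture. A call takes as long as a camera call.
- cams.spot_in(picture, name): "pixel" ([column, row] in pixels, amid what is visible of it).
The state is a dict: "t": time; "joint_positions": joint angles; "qd": joint speeds; "tau": joint torques, N m; "tool_pos": TCP position; "tcp_rot": TCP orientation; "ft_force": force on the tool from outside, world axes, zero at the start; "moment": the same for the moment, N m; "width": finger opening in m; "finger_force": force on a finger pad.
Only numpy, scipy, OpenCV 4.12 (cv2) and the standard library are available. Lean on these libraries where they do the work, as an engineer would, in place of code of your own. Each camera call takes 0.05 s, during which the arm holds its last target. There are 200 camera calls.

TASK

Set the soap mill's grind: turn the adjustment ring clockwise (seen from above) by its finger bar until you feel the burrs touch, pressing only lightly so that they are not forced, then back it off three clicks. Then swing the lock lever all the way over to its other stop so that the setting is locked, and let go; do not disturb the other things on the worktop.

Things in the scene. Friction and masses are not known exactly. Their poses are not given: they have to be found in the camera images.
- mill: Soap mill, fixed to the worktop: wooden foot plate 196 x 112 mm (local x -126 to +70 mm), round white housing up to 100 mm across with a small chute on its +y side, above it the collar, then the grey adjustment ring with a finger bar, 111 mm high in all; a lock lever in front. Origin on the worktop on the ring's axis (z up); -x points from there to the lever's pivot.
- finger_bar (a point): Centre of the finger bar on the grey adjustment ring, turning with the ring. Bar: 50 mm long (point x), 12 mm wide (point y: pinch it there), 24 mm high; its top is 12 mm above this point, and the ring's top face (68 mm across, ribbed rim) 11.5 mm below. Clockwise it turns smoothly with a drag of about 0.3 N m, felt only while it moves, until the burrs touch.
- ring (a joint): How far the ring is backed off (rad, counter-clockwise from above) from the furthest clockwise point it has reached. Starts at 0, resting on the collar's stop; turned clockwise it takes the collar along and this stays 0. Backed off, it clicks every 0.349 rad (20 degrees) and settles by itself in the nearest click (about 0.06 N m to leave one); range 0 to 1.8.
- collar (a joint): Turn (rad, clockwise from above) of the aluminium zero collar, 84 mm across, 7 mm high, just under the ring. Drag about 0.3 N m; the ring pushes it clockwise, and it stays there when the ring is backed off, so it remembers the zero point. Range -0.1 to 1.9, starts at 0 to 0.35; the burrs touch somewhere between 0.7 and 1.4, different each time.
- collar_nib (a point): Middle of the small pointer nib, 5 mm wide, that stands out from the rim of the collar, 46 mm from the axis; a like nib on the ring's rim lies above it while the ring rests on the collar's stop.
- upper_burr: Upper burr, hidden inside the mill on the ring's axis, turning with the ring. Once the burrs touch, the torque on the ring rises above its drag by about 4 N m per rad of further turning. The burrs bear 30 mm from the axis: 4 N between them (a light but sure touch) is 0.12 N m above the drag, 20 N (forced) is 0.6 N m.
- lower_burr: Lower burr, inside the housing, fixed to the mill, 30 mm above the worktop on the ring's axis; not visible. Its pose does not tell where the burrs touch.
- lock_lever (a joint): Turn (rad, clockwise from above) of the lock lever about its upright pivot in front of the housing. It starts between 0 and 0.2, pointing to the front and the mill's -y side; 1.3 is its other stop, pointing to the front and the mill's +y side. Drag about 0.06 N m; it stays where it is left.
- lever_post (a point): The black upright finger post at the free end of the lock lever: 12 mm across, from 45 to 83 mm above the worktop; this point is on its axis, 70 mm above the worktop and 42 mm from the pivot's axis. It moves on a level arc about the pivot.
- lever_pivot (a point): Point on the axis of the lever's pivot, 70 mm above the worktop; the pivot itself, 22 mm across, ends 46 mm above the worktop. It is 82 mm from the ring's axis.
- soap_dish: Bystander, loose: white dish with a bar of soap, 88 x 123 x 34 mm, origin under its centre.
- tape_measure: Bystander, loose: round steel tape measure, 54 x 63 x 24 mm, origin under its centre.
- cotton_reel: Bystander, loose: wooden reel of cotton, 30 mm across and 40 mm high, upright, origin under its centre.
- peg: Bystander, loose: clothes peg lying flat, 15 x 72 x 12 mm, origin under its centre.

How it is judged:
On the way, in this order (a step that is already met when the one before it is completed fails the run):
1. the burrs touch: pressed on each other with more than 4 N for 0.2 s (contact force between upper_burr and lower_burr above 4 N), for 0.2 s.
2. the ring is three clicks back from the zero point and the burrs are apart (value of joint ring between 0.93 and 1.16 rad and contact force between upper_burr and lower_burr below 0.5 N), for 0.2 s.
3. the lock lever is over at its other stop (past 1.2 rad) (value of joint lock_lever above 1.2 rad), for 0.2 s.
At the end, for the whole second after the job is handed in: The ring rests three clicks (1.05 rad, allowed 0.93 to 1.16) back from the zero point recorded by the collar, the burrs are apart, the lock lever is at its other stop (past 1.2 of 1.3 rad), all at rest and let go (all of step 2 and value of joint lock_lever above 1.2 rad and velocity of joint each of ring, lock_lever below 0.05 rad/s); the robot touches nothing.
It fails at once if the burrs are forced together with more than 20 N (contact force between upper_burr and lower_burr above 20 N).
It fails at once if the soap dish is pushed more than 20 mm (distance of soap_dish from where it was at the start of the episode above 0.02 m).
It fails at once if the tape measure is pushed more than 20 mm (distance of tape_measure from where it was at the start of the episode above 0.02 m).
It fails at once if the cotton reel is pushed more than 20 mm (distance of cotton_reel from where it was at the start of the episode above 0.02 m).
It fails at once if the peg is pushed more than 20 mm (distance of peg from where it was at the start of the episode above 0.02 m).
It also fails if it takes over 67 s, if anything falls off the work surface, if the arm or the gripper's body presses on something with over 40 N, if the wrist force passes 120 N, or if a joint passes its speed limit or range.

## Working session

There is one attempt and no reset: what is moved stays moved. The work goes in short steps, Python scripts to look and compute and a tool call to move; the robot and the scene stay as the last step left them, time stands still between calls to the robot, and variables do not carry over. Pictures are saved under pics/ and viewed, at most 10 in all, crops included, and the job is handed in when it is done.

Besides the shell and the picture viewer there is one more tool, called after "Emit:" as name([rows], argument=value, ...), one row to a line, values as JSON. jog_arm: Moves the arm, as the interface text tells. Its arguments: {"type":"object","properties":{"moves":{"type":"array"},"claw":{"type":"number"},"grip_force":{"type":"number"}},"required":["moves"]}

```bash
mkdir -p pics
cat > h.py <<'E'
import numpy as np,cv2
from bench import env,cams
def px2w(s,c,r,z=None):
    f=200/np.tan(np.radians(s["fov_y"])/2); T=np.array(s["T"])
    d=T[:3,:3]@np.array([(c-s["cx"])/f,(r-s["cy"])/f,1.]); o=T[:3,3]
    if z is None:
        p=s["range_z"][max(0,int(r)-1):int(r)+2,max(0,int(c)-1):int(c)+2]; p=p[p>0]
        return o+d*np.median(p) if len(p) else None
    return o+d*(z-o[2])/d[2]
E
python3 - <<'E'
from h import *
np.set_printoptions(precision=4,suppress=True)
o=env.get_obs();print(o)
for n in("top","side"):
    s=cams.snapshot(n);cv2.imwrite(f"pics/{n}0.png",s["frame"])
    print(n,s["fov_y"],np.array(s["T"]))
    for k in("finger_bar","collar_nib","lever_post","lever_pivot","mill","soap_dish","tape_measure","cotton_reel","peg"):
        for d in cams.spot_in(s,k)[:2]: print(k,d["p"],d["pixel"],px2w(s,*d["pixel"]))
E
```

```text
{'t': 0.0, 'joint_positions': array([ 1.2798,  0.69  , -0.1945,  1.5664,  0.1573,  0.9025, -0.2151]), 'qd': array([ 0.0018, -0.0003, -0.0011,  0.0002,  0.0005, -0.0017,  0.0002]), 'tau': array([  0.0014, -53.9595,  -1.2666, -15.8545,   0.009 ,   0.0096,
        -0.    ]), 'tool_pos': array([ 0.1992, -0.5917,  0.2305]), 'tcp_rot': array([-0.0009,  0.9868,  0.1617, -0.0002]), 'ft_force': array([ 0.5694, -0.2473,  0.002 ]), 'moment': array([-0.0069,  0.0517, -0.0089]), 'finger_force': 0.0, 'width': 0.08522630572067129}
top 55.43953340875064 [[-0.0105 -0.9885  0.1511  0.3349]
 [-0.9999  0.0108  0.0013 -0.2765]
 [-0.0029 -0.1511 -0.9885  0.9164]
 [ 0.      0.      0.      1.    ]]
finger_bar 0.75 [288.2, 162.8] [ 0.5324 -0.207   0.1103]
collar_nib 0.85 [289.9, 167.0] [ 0.5229 -0.2108  0.1106]
collar_nib 0.5 [286.8, 166.0] [ 0.525  -0.2041  0.1118]
lever_post 0.69 [296.8, 207.6] [ 0.4424 -0.2214  0.0433]
lever_post 0.18 [212.5, 209.5] [ 0.444  -0.0174  0.0113]
lever_pivot 0.92 [291.7, 182.9] [ 0.4946 -0.212   0.075 ]
mill 0.75 [293.5, 180.6] [ 0.4998 -0.216   0.0749]
soap_dish 0.8 [417.3, 
[... 335 characters left out ...]
1532 -0.0954]
 [-0.0025 -0.5884 -0.8086  0.895 ]
 [ 0.      0.      0.      1.    ]]
finger_bar 0.74 [323.1, 238.1] [ 0.5522 -0.203   0.1011]
collar_nib 0.83 [323.9, 239.2] [ 0.5513 -0.2012  0.0953]
lever_post 0.74 [290.8, 177.3] [ 0.3322 -0.3546  0.0191]
lever_post 0.53 [323.5, 212.9] [ 0.4436 -0.2289  0.0419]
lever_pivot 0.73 [326.8, 238.3] [ 0.5408 -0.1966  0.0842]
mill 0.92 [325.3, 237.0] [ 0.5407 -0.2003  0.0886]
soap_dish 0.88 [226.0, 199.1] [ 0.4604 -0.4997  0.0312]
soap_dish 0.61 [328.0, 238.1] [ 0.5404 -0.1938  0.0856]
tape_measure 0.57 [290.3, 178.2] [ 0.3364 -0.3547  0.02  ]
cotton_reel 0.44 [382.1, 289.5] [ 0.6047 -0.0438  0.0167]
peg 0.73 [394.1, 240.1] [ 0.458  -0.0353  0.0093]
```

Run:
```python
import cv2
a=cv2.imread("pics/top0.png")[120:240,230:370];b=cv2.imread("pics/side0.png")[160:300,250:410]
cv2.imwrite("pics/c1.png",cv2.resize(a,None,fx=5,fy=5,interpolation=cv2.INTER_CUBIC))
cv2.imwrite("pics/c2.png",cv2.resize(b,None,fx=4,fy=4,interpolation=cv2.INTER_CUBIC))
```

```text
(no output)
```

View pics/c1.png

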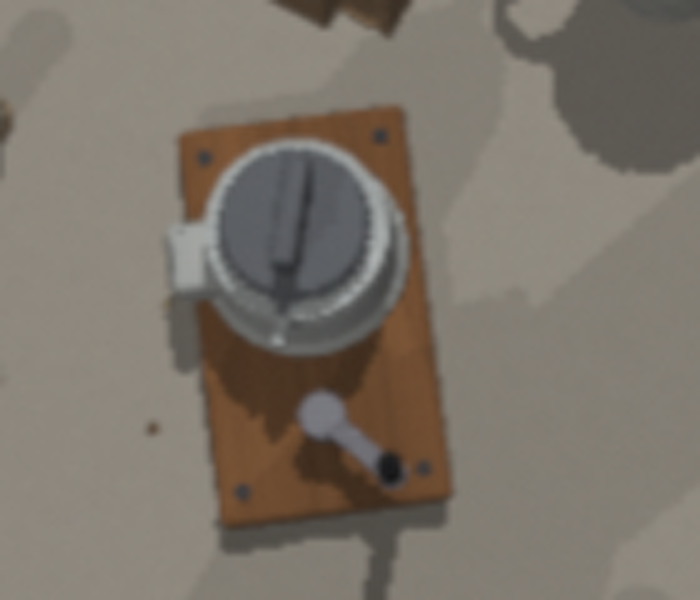

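View pics/c2.png

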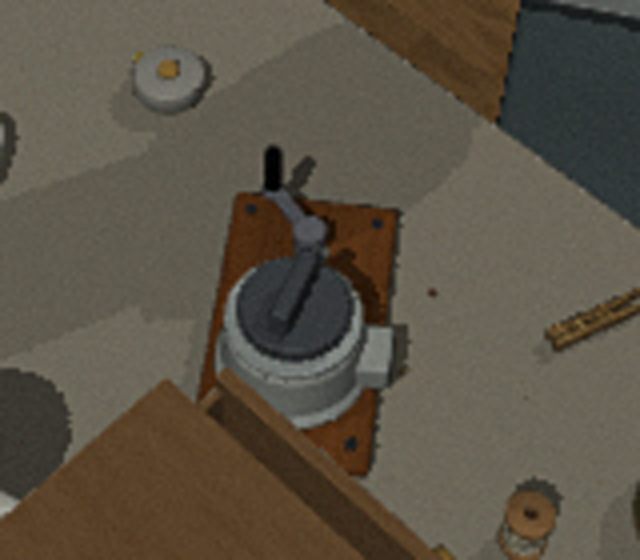

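View pics/top0.png

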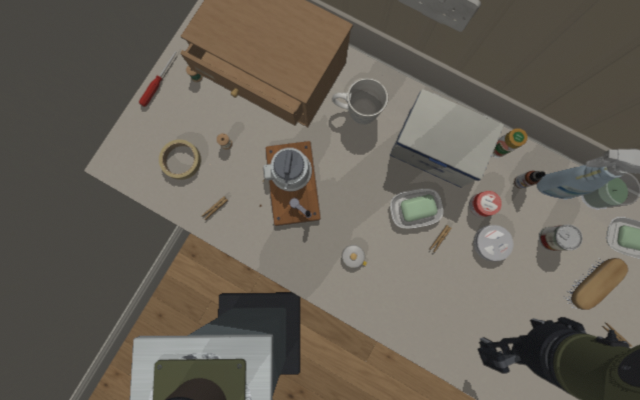

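```bash
cat >> h.py <<'E'
def cloud(s):
    f=200/np.tan(np.radians(s["fov_y"])/2); T=np.array(s["T"]); Z=s["range_z"]
    r,c=np.mgrid[:400,:640]; P=np.stack([(c-s["cx"])/f*Z,(r-s["cy"])/f*Z,Z],-1)
    W=P@T[:3,:3].T+T[:3,3]; W[Z<=0]=np.nan; return W
E
python3 - <<'E'
from h import *
np.set_printoptions(precision=4,suppress=True)
for n in("top","side"):
    s=cams.snapshot(n);W=cloud(s).reshape(-1,3);W=W[~np.isnan(W[:,0])]
    near=np.hypot(W[:,0]-.535,W[:,1]+.208)<.05
    b=W[near&(W[:,2]>.1055)];print(n,len(b),b.mean(0),b[:,2].max(),cv2.minAreaRect((b[:,:2]*1000).astype(np.float32)))
    r=W[near&(abs(W[:,2]-.0875)<.005)];print("ring",cv2.minEnclosingCircle((r[:,:2]*1000).astype(np.float32)),cv2.minAreaRect((r[:,:2]*1000).astype(np.float32)))
    print("piv/post px")
    h=W[(W[:,2]>.05)&(np.hypot(W[:,0]-.455,W[:,1]+.245)<.03)];print("post",h.mean(0) if len(h) else 0,len(h))
    q=W[(abs(W[:,2]-.046)<.006)&(np.hypot(W[:,0]-.455,W[:,1]+.216)<.02)];print("piv",q.mean(0),len(q))
    k=W[(W[:,2]>.06)&(np.hypot(W[:,0]-.535,W[:,1]+.208)<.2)&(np.hypot(W[:,0]-.535,W[:,1]+.208)>.06)]
    a=np.hypot(k[:,0]-.535,k[:,1]+.208);i=np.argsort(a)[::max(1,len(a)//15)];print(np.c_[k[i],a[i]])
    if n=="top":
        print("piv46",px2w(s,294.4,202.6,.046),"post83",px2w(s,307.8,213,.083),"bar",px2w(s,288.6,161.6,.111))
        for p in((266.5,146.5),(310.5,141.5),(274.5,224.5),(320,218.5)):print(px2w(s,*p,.012))
E
```

```text
top 126 [ 0.5337 -0.2063  0.1112] 0.11526903792213661 ((535.115478515625, -206.2631378173828), (11.875801086425781, 50.434913635253906), 81.3300552368164)
ring ((531.7929077148438, -206.4318084716797), 37.538185119628906) ((535.1755981445312, -206.4132843017578), (67.89835357666016, 68.75907135009766), 42.74538040161133)
piv/post px
post [ 0.4301 -0.2455  0.0808] 13
piv [ 0.4516 -0.2182  0.0463] 84
[[ 0.623  -0.2205  0.1517  0.0888]
 [ 0.6413 -0.1983  0.1614  0.1068]
 [ 0.4208 -0.2455  0.0626  0.1202]
 [ 0.6568 -0.1638  0.1241  0.1296]
 [ 0.6622 -0.1524  0.1496  0.1388]
 [ 0.6668 -0.1442  0.1391  0.1464]
 [ 0.6854 -0.1792  0.0887  0.1531]
 [ 0.6886 -0.251   0.1721  0.1595]
 [ 0.6889 -0.2696  0.171   0.1658]
 [ 0.6819 -0.1194  0.1566  0.1715]
 [ 0.6874 -0.1177  0.1591  0.1772]
 [ 0.7108 -0.2573  0.1717  0.1826]
 [ 0.7125 -0.1468  0.0885  0.1878]
 [ 0.6532 -0.3595  0.0861  0.1921]
 [ 0.7123 -0.1252  0.1674  0.1957]
 [ 0.6849 -0.34    0.0796  0.1998]]
piv46 [ 0.4538 -0.216   0.046 ] post83 [ 0.4253 -0.2481  0.083 ] bar [ 0.5349 -0.208   0.111 ]
[ 0.5981 -0.1452  0.012 ]
[ 0.6096 -0.2533
[... 324 characters left out ...]
, (69.46634674072266, 67.71690368652344), 42.89522171020508)
piv/post px
post [ 0.4311 -0.2478  0.0704] 41
piv [ 0.4546 -0.2191  0.0441] 61
[[ 0.6271 -0.2198  0.1586  0.0928]
 [ 0.4324 -0.2523  0.072   0.1118]
 [ 0.6545 -0.2484  0.1681  0.1262]
 [ 0.6664 -0.1697  0.1095  0.1368]
 [ 0.6719 -0.1599  0.1272  0.1451]
 [ 0.6848 -0.2369  0.1692  0.1526]
 [ 0.6842 -0.2627  0.1682  0.1589]
 [ 0.6878 -0.2702  0.1668  0.1649]
 [ 0.702  -0.242   0.1692  0.1704]
 [ 0.6882 -0.1219  0.1605  0.1758]
 [ 0.7058 -0.2661  0.1686  0.1804]
 [ 0.7102 -0.2668  0.1681  0.1848]
 [ 0.714  -0.2695  0.1699  0.1893]
 [ 0.7158 -0.1401  0.1685  0.1932]
 [ 0.6618 -0.3584  0.0689  0.1967]
 [ 0.7313 -0.2451  0.1695  0.1998]]
```

Emit:
jog_arm([
  [[44,-26,0],0],
  [[44,-26,0],0],
  [[44,-26,0],0],
  [[44,-26,0],0],
  [[44,-26,0],0],
])

```text
t: 1.6
tool_pos: [0.364, -0.4016, 0.2315]
tcp_rot: [0.0, 0.987, 0.162, 0.0]
ft_force: [-0.3, -1.0, 0.4]
width: 0.0856
finger_force: 0.0
```

Emit:
jog_arm([
  [[44,-26,0],0],
  [[44,-26,0],0],
  [[44,-26,0],0],
  [[44,-26,0],0],
  [[44,-26,0],0],
])

```text
t: 2.1
tool_pos: [0.5275, -0.2122, 0.2315]
tcp_rot: [0.0, 0.987, 0.162, 0.0]
ft_force: [0.4, -1.6, -0.4]
width: 0.0857
finger_force: 0.0
```

Emit:
jog_arm([
  [[0,0,0],-0.15],
  [[0,0,0],-0.15],
  [[0,0,0],-0.15],
  [[0,0,0],-0.15],
  [[0,0,0],-0.15],
])

```text
t: 2.6
tool_pos: [0.5263, -0.2139, 0.2314]
tcp_rot: [0.0, 0.857, 0.515, -0.0]
ft_force: [-0.7, 0.2, 0.9]
width: 0.0852
finger_force: 0.0
```

```bash
cat >> h.py <<'E'
from scipy.spatial.transform import Rotation as R
def st():
    o=env.get_obs();q=o["tcp_rot"];r=R.from_quat([q[1],q[2],q[3],q[0]]).as_matrix()
    print("t%.2f"%o["t"],"tcp",np.round(o["tool_pos"],4),"yaw %.3f"%np.arctan2(r[1,0],r[0,0]),"zax",np.round(r[:,2],3),"q",np.round(o["joint_positions"],2),"F",np.round(o["ft_force"],1),"M",np.round(o["moment"],3),"w %.4f"%o["width"],"ff",np.round(o["finger_force"],1));return o,r
def to(x,y,z):
    o,r=st();print("tool shift mm",np.round(r.T@(np.array([x,y,z])-o["tool_pos"])*1000,1))
E
python3 -c "
from h import *
to(.536,-.2065,.2)"
```

```text
t2.60 tcp [ 0.5263 -0.2139  0.2314] yaw 1.081 zax [ 0. -0. -1.] q [ 0.52  0.63 -0.37  1.74  0.29  0.83 -0.47] F [-0.7  0.2  0.9] M [-0.022 -0.034  0.025] w 0.0852 ff 0.0
tool shift mm [11.1  5.  31.4]
```

Emit:
jog_arm([
  [[0,0,0],0.15],
  [[0,0,0],0.15],
  [[0,0,0],0.15],
  [[0,0,0],0.15],
  [[0,0,0],0.15],
])

```text
t: 3.1
tool_pos: [0.5263, -0.2139, 0.2314]
tcp_rot: [0.0, 0.987, 0.159, 0.0]
ft_force: [-0.3, 0.2, -0.0]
width: 0.0857
finger_force: 0.0
```

Emit:
jog_arm([
  [[0,0,0],0.15],
  [[0,0,0],0.15],
  [[0,0,0],0.15],
  [[0,0,0],0.02],
  [[0,0,0],0.0],
])

```text
t: 3.6
tool_pos: [0.5263, -0.2137, 0.2313]
tcp_rot: [0.0, 0.997, -0.071, -0.0]
ft_force: [-0.1, -0.8, -1.2]
width: 0.0853
finger_force: 0.0
```

Run:
```python
from h import *
to(.536,-.2065,.13)
s=cams.snapshot("side");cv2.imwrite("pics/s1.png",s["frame"])
```

```text
t3.60 tcp [ 0.5263 -0.2137  0.2313] yaw -0.142 zax [-0. -0. -1.] q [ 0.31  0.61 -0.01  1.75  0.    0.78 -1.41] F [-0.1 -0.8 -1.2] M [-0.023  0.002 -0.038] w 0.0853 ff 0.0
tool shift mm [  8.6  -8.6 101.3]
```

Emit:
jog_arm([
  [[8.6,-8.6,0],-0.1496],
  [[0,0,0],-0.1496],
  [[0,0,0],-0.1496],
  [[0,0,0],-0.1496],
  [[0,0,0],-0.1496],
])

```text
t: 4.15
tool_pos: [0.536, -0.2068, 0.2314]
tcp_rot: [0.0, 0.954, 0.301, 0.0]
ft_force: [-0.2, 0.0, 0.8]
width: 0.0854
finger_force: 0.0
```

Emit:
jog_arm([
  [[0,0,0],-0.1496],
  [[0,0,0],-0.1496],
  [[0,0,0],-0.1496],
  [[0,0,0],-0.1496],
  [[0,0,0],-0.1496],
])

```text
t: 4.65
tool_pos: [0.536, -0.207, 0.2314]
tcp_rot: [0.0, 0.778, 0.628, 0.0]
ft_force: [0.0, -0.6, -0.4]
width: 0.0856
finger_force: 0.0
```

Emit:
jog_arm([
  [[0,0,0],-0.1496],
  [[0,0,0],-0.1496],
  [[0,0,0],-0.1496],
  [[0,0,0],-0.1496],
  [[0,0,0],-0.1496],
])

```text
t: 5.15
tool_pos: [0.536, -0.2071, 0.2314]
tcp_rot: [0.0, 0.495, 0.869, 0.0]
ft_force: [-0.1, 0.5, -0.1]
width: 0.0854
finger_force: 0.0
```

Emit:
jog_arm([
  [[0,0,0],-0.1496],
  [[0,0,0],-0.1496],
  [[0,0,0],-0.1496],
  [[0,0,0],-0.1496],
  [[0,0,0],-0.1496],
])

```text
t: 5.65
tool_pos: [0.536, -0.2072, 0.2315]
tcp_rot: [0.0, 0.143, 0.99, -0.0]
ft_force: [-0.6, 0.1, 0.8]
width: 0.0859
finger_force: 0.0
```

Emit:
jog_arm([
  [[0,0,0],-0.1496],
  [[0,0,0],0],
])

```text
t: 5.85
tool_pos: [0.5359, -0.2072, 0.2311]
tcp_rot: [0.0, 0.072, 0.997, 0.0]
ft_force: [-0.0, 0.4, -0.4]
width: 0.0854
finger_force: 0.0
```

```bash
python3 -c "
from h import *
to(.536,-.2065,.09)"
```

```text
t5.85 tcp [ 0.5359 -0.2072  0.2311] yaw 2.998 zax [ 0.     0.001 -1.   ] q [ 0.79  0.75 -0.9   1.7   0.68  1.03  1.07] F [-0.   0.4 -0.4] M [ 0.087 -0.007  0.041] w 0.0854 ff 0.0
tool shift mm [  0.    0.6 141.1]
```

Emit:
jog_arm([
  [[0,0.6,40],0],
  [[0,0,40],0],
  [[0,0,30],0],
  [[0,0,20],0],
  [[0,0,9.5],0],
])

```text
t: 6.35
tool_pos: [0.535, -0.2063, 0.09]
tcp_rot: [-0.001, 0.074, 0.997, 0.0]
ft_force: [0.2, 0.8, 0.3]
width: 0.0853
finger_force: 0.0
```

Emit:
jog_arm([
  [[0,0,0],0],
  [[0,0,0],0],
  [[0,0,0],0],
  [[0,0,0],0],
  [[0,0,0],0],
], claw=1, grip_force=40)

```text
t: 6.85
tool_pos: [0.5365, -0.2062, 0.0925]
tcp_rot: [0.001, 0.073, 0.997, -0.0]
ft_force: [0.9, -0.7, 1.1]
width: 0.0119
finger_force: 1.7
```

Emit:
jog_arm([
  [[0,0,0],0],
  [[0,0,0],0],
  [[0,0,0],0],
  [[0,0,0],0],
  [[0,0,0],0],
])

```text
t: 7.35
tool_pos: [0.5365, -0.2065, 0.0926]
tcp_rot: [0.001, 0.073, 0.997, -0.0]
ft_force: [-1.3, -1.1, 6.5]
width: 0.011
finger_force: 41.6
```

Run:
```python
from h import *
to(.536,-.2065,.09)
s=cams.snapshot("side");cv2.imwrite("pics/s2.png",cv2.resize(s["frame"][130:290,220:430],None,fx=3,fy=3))
```

```text
t7.35 tcp [ 0.5365 -0.2065  0.0926] yaw 2.996 zax [ 0.001 -0.001 -1.   ] q [ 0.7   0.93 -0.75  1.81  0.89  0.78  0.9 ] F [-1.3 -1.1  6.5] M [-0.183  0.187 -0.007] w 0.0110 ff 41.6
tool shift mm [ 0.5 -0.1  2.6]
```

View pics/s2.png

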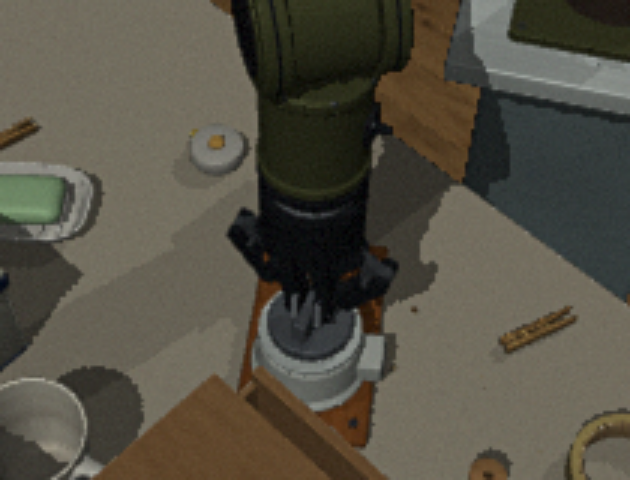

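Emit:
jog_arm([
  [[0,0,0],0.05],
  [[0,0,0],0.05],
  [[0,0,0],0.05],
  [[0,0,0],0.05],
  [[0,0,0],0.05],
])

```text
t: 7.9
tool_pos: [0.5365, -0.2066, 0.0926]
tcp_rot: [0.001, 0.197, 0.98, -0.001]
ft_force: [-0.6, -1.4, 5.8]
width: 0.0113
finger_force: 41.7
```

```bash
python3 -c "
from h import *
st()"
```

```text
t7.90 tcp [ 0.5365 -0.2066  0.0926] yaw 2.745 zax [ 0.001 -0.002 -1.   ] q [ 0.67  0.91 -0.69  1.82  0.84  0.74  0.69] F [-0.6 -1.4  5.8] M [-0.274  0.257  0.345] w 0.0113 ff 41.7
```

Emit:
jog_arm([
  [[0,0,0],0.025],
  [[0,0,0],0.025],
  [[0,0,0],0.025],
  [[0,0,0],0.025],
  [[0,0,0],0.02],
])

```text
t: 8.4
tool_pos: [0.5364, -0.2067, 0.0926]
tcp_rot: [0.001, 0.255, 0.967, -0.001]
ft_force: [-0.4, -2.4, 6.7]
width: 0.0109
finger_force: 41.7
```

```bash
python3 -c "
from h import *
st()"
```

```text
t8.40 tcp [ 0.5364 -0.2067  0.0926] yaw 2.626 zax [ 0.001 -0.002 -1.   ] q [ 0.66  0.9  -0.66  1.82  0.82  0.72  0.59] F [-0.4 -2.4  6.7] M [-0.305  0.239  0.344] w 0.0109 ff 41.7
```

Emit:
jog_arm([
  [[0,0,0],0.02],
  [[0,0,0],0.02],
  [[0,0,0],0.02],
  [[0,0,0],0.02],
])

```text
t: 8.8
tool_pos: [0.5364, -0.2067, 0.0926]
tcp_rot: [0.001, 0.293, 0.956, -0.001]
ft_force: [-2.0, -1.6, 5.7]
width: 0.0108
finger_force: 41.7
```

```bash
python3 -c "
from h import *
st()"
```

```text
t8.80 tcp [ 0.5364 -0.2067  0.0926] yaw 2.546 zax [ 0.001 -0.002 -1.   ] q [ 0.65  0.89 -0.64  1.82  0.8   0.71  0.52] F [-2.  -1.6  5.7] M [-0.344  0.301  0.281] w 0.0108 ff 41.7
```

Emit:
jog_arm([
  [[0,0,0],0.02],
  [[0,0,0],0.02],
  [[0,0,0],0.02],
  [[0,0,0],0.02],
])

```text
t: 9.2
tool_pos: [0.5364, -0.2068, 0.0926]
tcp_rot: [0.001, 0.331, 0.944, -0.001]
ft_force: [-1.4, -1.5, 6.4]
width: 0.0108
finger_force: 41.7
```

```bash
python3 -c "
from h import *
st()"
```

```text
t9.20 tcp [ 0.5364 -0.2068  0.0926] yaw 2.466 zax [ 0.001 -0.002 -1.   ] q [ 0.64  0.89 -0.62  1.82  0.78  0.7   0.46] F [-1.4 -1.5  6.4] M [-0.337  0.254  0.291] w 0.0108 ff 41.7
```

Emit:
jog_arm([
  [[0,0,0],0.02],
  [[0,0,0],0.02],
  [[0,0,0],0.02],
  [[0,0,0],0.02],
])

```text
t: 9.6
tool_pos: [0.5363, -0.2068, 0.0926]
tcp_rot: [0.001, 0.369, 0.93, -0.001]
ft_force: [-1.2, -1.5, 6.4]
width: 0.0112
finger_force: 41.7
```

```bash
python3 -c "
from h import *
st()"
```

```text
t9.60 tcp [ 0.5363 -0.2068  0.0926] yaw 2.386 zax [ 0.001 -0.002 -1.   ] q [ 0.63  0.88 -0.6   1.82  0.77  0.69  0.39] F [-1.2 -1.5  6.4] M [-0.347  0.298  0.268] w 0.0112 ff 41.7
```

Emit:
jog_arm([
  [[0,0,0],0.02],
  [[0,0,0],0.02],
  [[0,0,0],0.02],
  [[0,0,0],0.02],
])

```text
t: 10.0
tool_pos: [0.5363, -0.2069, 0.0926]
tcp_rot: [0.001, 0.406, 0.914, -0.001]
ft_force: [-2.8, -1.5, 6.8]
width: 0.0115
finger_force: 41.7
```

```bash
python3 -c "
from h import *
st()"
```

```text
t10.00 tcp [ 0.5363 -0.2069  0.0926] yaw 2.306 zax [ 0.001 -0.002 -1.   ] q [ 0.62  0.88 -0.58  1.82  0.75  0.68  0.33] F [-2.8 -1.5  6.8] M [-0.397  0.317  0.301] w 0.0115 ff 41.7
```

Emit:
jog_arm([
  [[0,0,0],0.02],
  [[0,0,0],0.02],
  [[0,0,0],0.02],
  [[0,0,0],0.02],
])

```text
t: 10.4
tool_pos: [0.5363, -0.2069, 0.0926]
tcp_rot: [0.001, 0.442, 0.897, -0.001]
ft_force: [-1.2, -2.3, 6.7]
width: 0.011
finger_force: 41.7
```

```bash
python3 -c "
from h import *
st()"
```

```text
t10.40 tcp [ 0.5363 -0.2069  0.0926] yaw 2.226 zax [ 0.001 -0.002 -1.   ] q [ 0.61  0.87 -0.56  1.82  0.73  0.67  0.27] F [-1.2 -2.3  6.7] M [-0.319  0.313  0.307] w 0.0110 ff 41.7
```

Emit:
jog_arm([
  [[0,0,0],0.02],
  [[0,0,0],0.02],
  [[0,0,0],0.02],
  [[0,0,0],0.02],
])

```text
t: 10.8
tool_pos: [0.5362, -0.207, 0.0926]
tcp_rot: [0.001, 0.477, 0.879, -0.001]
ft_force: [-2.0, -2.2, 6.3]
width: 0.0109
finger_force: 41.8
```

```bash
python3 -c "
from h import *
st()"
```

```text
t10.80 tcp [ 0.5362 -0.207   0.0926] yaw 2.146 zax [ 0.001 -0.002 -1.   ] q [ 0.6   0.87 -0.54  1.82  0.71  0.65  0.21] F [-2.  -2.2  6.3] M [-0.338  0.306  0.323] w 0.0109 ff 41.8
```

Emit:
jog_arm([
  [[0,0,0],0.02],
  [[0,0,0],0.02],
  [[0,0,0],0.02],
  [[0,0,0],0.02],
])

```text
t: 11.2
tool_pos: [0.5362, -0.2069, 0.0926]
tcp_rot: [0.001, 0.512, 0.859, -0.001]
ft_force: [-1.2, -3.0, 6.3]
width: 0.011
finger_force: 41.8
```

```bash
python3 -c "
from h import *
st()"
```

```text
t11.20 tcp [ 0.5362 -0.2069  0.0926] yaw 2.067 zax [ 0.001 -0.002 -1.   ] q [ 0.58  0.87 -0.52  1.82  0.69  0.64  0.14] F [-1.2 -3.   6.3] M [-0.348  0.35   0.363] w 0.0110 ff 41.8
```

Emit:
jog_arm([
  [[0,0,0],0.02],
  [[0,0,0],0.02],
])

```text
t: 11.4
tool_pos: [0.5362, -0.2069, 0.0926]
tcp_rot: [0.001, 0.529, 0.849, -0.001]
ft_force: [-0.6, -2.1, 6.5]
width: 0.0114
finger_force: 42.0
```

```bash
python3 -c "
from h import *
st()"
```

```text
t11.40 tcp [ 0.5362 -0.2069  0.0926] yaw 2.027 zax [ 0.001 -0.002 -1.   ] q [ 0.58  0.86 -0.51  1.82  0.68  0.64  0.11] F [-0.6 -2.1  6.5] M [-0.388  0.278  0.479] w 0.0114 ff 42.0
```

Emit:
jog_arm([
  [[0,0,0],0.02],
  [[0,0,0],0],
  [[0,0,0],0],
])

```text
t: 11.7
tool_pos: [0.5362, -0.207, 0.0926]
tcp_rot: [0.001, 0.537, 0.844, -0.001]
ft_force: [-1.1, -2.1, 6.2]
width: 0.0112
finger_force: 42.0
```

```bash
python3 -c "
from h import *
st()"
```

```text
t11.70 tcp [ 0.5362 -0.207   0.0926] yaw 2.008 zax [ 0.001 -0.002 -1.   ] q [ 0.58  0.86 -0.51  1.82  0.67  0.64  0.1 ] F [-1.1 -2.1  6.2] M [-0.417  0.322  0.482] w 0.0112 ff 42.0
```

Emit:
jog_arm([
  [[0,0,0],0],
  [[0,0,0],0],
  [[0,0,0],-0.05],
  [[0,0,0],-0.1],
  [[0,0,0],-0.1],
])

```text
t: 12.2
tool_pos: [0.5362, -0.2069, 0.0926]
tcp_rot: [0.001, 0.427, 0.904, -0.001]
ft_force: [-1.5, -1.8, 4.4]
width: 0.011
finger_force: 41.6
```

Emit:
jog_arm([
  [[0,0,0],-0.1],
  [[0,0,0],-0.1],
  [[0,0,0],-0.1],
  [[0,0,0],-0.1],
  [[0,0,0],-0.1],
])

```text
t: 12.7
tool_pos: [0.5364, -0.2066, 0.0926]
tcp_rot: [0.001, 0.19, 0.982, -0.001]
ft_force: [-0.7, -1.2, 5.4]
width: 0.011
finger_force: 41.6
```

Emit:
jog_arm([
  [[0,0,0],-0.1],
  [[0,0,0],-0.1],
  [[0,0,0],-0.1],
  [[0,0,0],0],
  [[0,0,0],0],
])

```text
t: 13.2
tool_pos: [0.5365, -0.2064, 0.0926]
tcp_rot: [0.001, 0.043, 0.999, -0.0]
ft_force: [-1.8, -0.5, 5.9]
width: 0.0112
finger_force: 41.6
```

```bash
python3 -c "
from h import *
st()"
```

```text
t13.20 tcp [ 0.5365 -0.2064  0.0926] yaw 3.056 zax [ 0.001 -0.001 -1.   ] q [ 0.71  0.93 -0.77  1.81  0.9   0.79  0.95] F [-1.8 -0.5  5.9] M [-0.158  0.195  0.09 ] w 0.0112 ff 41.6
```

Emit:
jog_arm([
  [[0,0,0],0],
  [[0,0,0],0],
  [[0,0,0],0],
  [[0,0,0],0],
  [[0,0,0],0],
], claw=0.0)

```text
t: 13.7
tool_pos: [0.536, -0.206, 0.0917]
tcp_rot: [-0.0, 0.043, 0.999, 0.0]
ft_force: [0.2, -0.0, -0.6]
width: 0.0822
finger_force: 0.0
```

Emit:
jog_arm([
  [[0,0,-20],0],
  [[0,0,-40],0],
  [[0,0,-40],0],
  [[0,0,-30],0],
  [[0,0,0],0],
])

```text
t: 14.2
tool_pos: [0.5389, -0.2056, 0.2262]
tcp_rot: [0.004, 0.043, 0.999, -0.001]
ft_force: [1.5, -0.1, 0.3]
width: 0.0853
finger_force: 0.0
```

Run:
```python
from h import *
to(.44,-.21,.2)
s=cams.snapshot("side");W=cloud(s).reshape(-1,3);W=W[~np.isnan(W[:,0])]
b=W[(np.hypot(W[:,0]-.536,W[:,1]+.2065)<.04)&(W[:,2]>.1035)&(W[:,2]<.117)];print(len(b),b.mean(0),cv2.minAreaRect((b[:,:2]*1000).astype(np.float32)))
cv2.imwrite("pics/s3.png",cv2.resize(s["frame"][170:290,270:390],None,fx=5,fy=5,interpolation=cv2.INTER_CUBIC))
```

```text
t14.20 tcp [ 0.5389 -0.2056  0.2262] yaw 3.056 zax [ 0.008 -0.001 -1.   ] q [ 0.79  0.76 -0.91  1.71  0.7   1.02  1.11] F [ 1.5 -0.1  0.3] M [ 0.034 -0.013  0.059] w 0.0853 ff 0.0
tool shift mm [ 98.4 -12.7  25.4]
98 [ 0.53851314 -0.206709    0.10872484] ((537.1181640625, -206.9228973388672), (11.93661117553711, 48.97758102416992), 85.54054260253906)
```

View pics/s3.png

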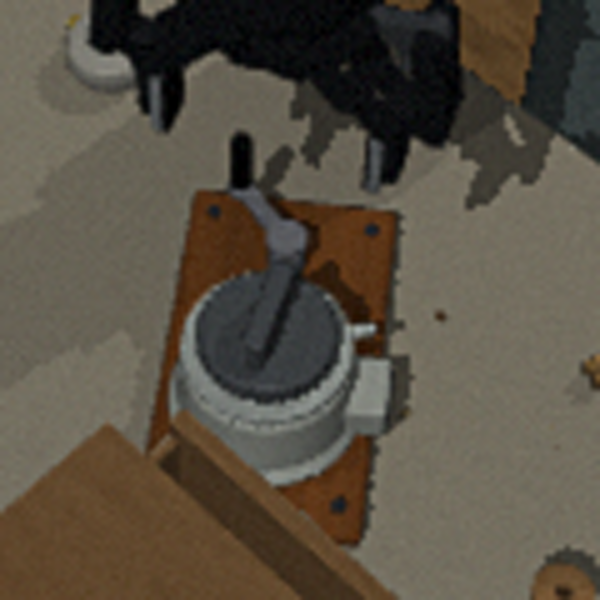

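Emit:
jog_arm([
  [[0,0,0],-0.14],
  [[0,0,0],-0.14],
  [[0,0,0],-0.14],
  [[0,0,0],-0.14],
  [[0,0,0],-0.14],
], claw=0.6)

```text
t: 14.75
tool_pos: [0.5351, -0.2062, 0.2201]
tcp_rot: [-0.001, -0.305, 0.952, 0.001]
ft_force: [0.4, -0.6, -0.4]
width: 0.034
finger_force: 0.0
```

Emit:
jog_arm([
  [[0,0,0],-0.14],
  [[0,0,0],-0.11],
  [[0,0,0],0],
])

```text
t: 15.05
tool_pos: [0.5352, -0.2061, 0.22]
tcp_rot: [-0.001, -0.419, 0.908, 0.001]
ft_force: [0.8, 0.3, 0.3]
width: 0.0342
finger_force: 0.0
```

Run:
```python
from h import *
to(.427,-.248,.15)
s=cams.snapshot("top");W=cloud(s).reshape(-1,3);W=W[~np.isnan(W[:,0])]
h=W[(W[:,2]>.078)&(W[:,2]<.088)&(np.hypot(W[:,0]-.427,W[:,1]+.248)<.02)];print(len(h),h.mean(0) if len(h) else 0)
for k in("lever_post","lever_pivot"):
  for d in cams.spot_in(s,k)[:2]:print(k,d,px2w(s,*d["pixel"],.07))
s=cams.snapshot("side")
for d in cams.spot_in(s,"lever_post")[:2]:print(d,px2w(s,*d["pixel"],.066))
```

```text
t15.05 tcp [ 0.5352 -0.2061  0.22  ] yaw -2.276 zax [-0.003  0.001 -1.   ] q [ 0.88  0.86 -1.14  1.71  0.85  1.15  1.92] F [0.8 0.3 0.3] M [-0.063  0.01  -0.005] w 0.0342 ff 0.0
tool shift mm [102.   55.   70.3]
0 0
lever_pivot {'pixel': [278.2, 208.1], 'p': 0.73} [ 0.43847159 -0.18138733  0.07      ]
{'pixel': [326.8, 216.9], 'p': 0.5} [ 0.46935636 -0.2140423   0.066     ]
```

Emit:
jog_arm([
  [[34,18.3,0],0],
  [[34,18.3,20],0],
  [[34,18.3,25],0],
  [[0,0,25],0],
  [[0,0,0],0],
])

```text
t: 15.8
tool_pos: [0.4252, -0.2488, 0.1495]
tcp_rot: [-0.002, -0.418, 0.908, 0.001]
ft_force: [0.3, 0.8, -0.6]
width: 0.0343
finger_force: 0.0
```

Run:
```python
from h import *
to(.427,-.248,.058)
s=cams.snapshot("side");cv2.imwrite("pics/s4.png",cv2.resize(s["frame"][130:270,240:400],None,fx=4.5,fy=4.2,interpolation=cv2.INTER_CUBIC))
```

```text
t15.80 tcp [ 0.4252 -0.2488  0.1495] yaw -2.279 zax [-0.006  0.001 -1.   ] q [ 1.05  0.88 -1.09  2.01  1.01  0.94  1.84] F [ 0.3  0.8 -0.6] M [0.065 0.009 0.036] w 0.0343 ff 0.0
tool shift mm [-2.1 -1.3 91.5]
```

View pics/s4.png

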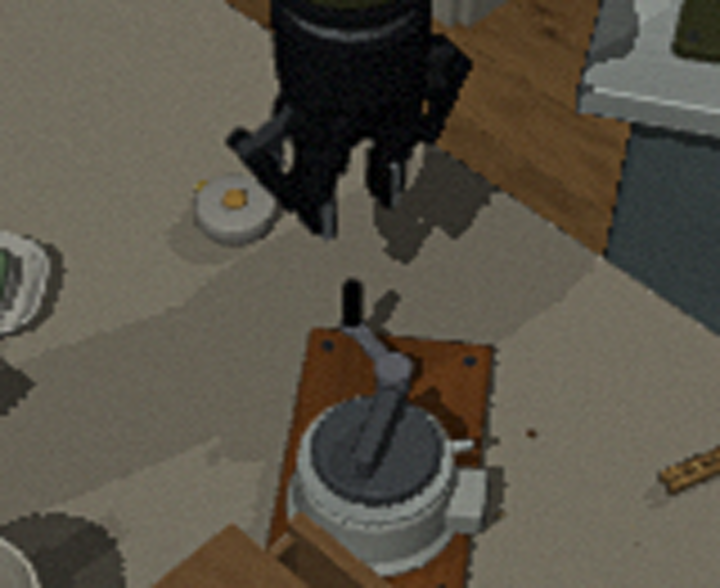

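Run:
```python
from h import *
s=cams.snapshot("side")
f=lambda c,r,z:px2w(s,240+c/4.5,130+r/4.2,z)
print(f(352,285,.083),f(352,303,.066),f(352,323,.045),f(393,367,.046),"tips",f(328,235,.152),f(392,205,.152))
to(.427,-.248,.058)
```

```text
[ 0.42894633 -0.24721368  0.083     ] [ 0.43024184 -0.24685608  0.066     ] [ 0.4306381 -0.2467313  0.045    ] [ 0.45744308 -0.21520302  0.046     ] tips [ 0.44701636 -0.25581497  0.152     ] [ 0.41674825 -0.22803734  0.152     ]
t15.90 tcp [ 0.4292 -0.2475  0.1525] yaw -2.277 zax [ 0.001  0.001 -1.   ] q [ 1.05  0.88 -1.09  2.    1.01  0.94  1.84] F [0.7 1.  0.3] M [ 0.007 -0.037 -0.074] w 0.0339 ff 0.0
tool shift mm [ 1.9  1.4 94.5]
```

Emit:
jog_arm([
  [[0,0,30],0],
  [[0,0,30],0],
  [[0,0,20],0],
  [[0,0,14],0],
  [[0,0,0],0],
])

```text
t: 16.4
tool_pos: [0.4294, -0.2474, 0.0577]
tcp_rot: [0.0, -0.419, 0.908, 0.0]
ft_force: [0.8, 0.8, -0.2]
width: 0.034
finger_force: 0.0
```

Run:
```python
from h import *
o,r=st()
# arc plan: pivot, start angle; each row roll +d clockwise and chord along tool y
P=np.array([.455,-.2155]);v=o["tool_pos"][:2]-P;print(np.hypot(*v),np.arctan2(v[1],v[0]),"tooly",r[:,1])
```

```text
t16.40 tcp [ 0.4294 -0.2474  0.0577] yaw -2.276 zax [ 0.001  0.    -1.   ] q [ 0.97  1.02 -0.96  2.06  1.24  0.83  1.66] F [ 0.8  0.8 -0.2] M [ 0.027 -0.035  0.006] w 0.0340 ff 0.0
0.04087191274627474 -2.2465902718305393 tooly [-7.61244931e-01  6.48464452e-01 -9.55918330e-05]
```

Emit:
jog_arm([
  [[-0.3,5,0],0.12],
  [[-0.3,5,0],0.12],
  [[-0.3,5,0],0.12],
  [[-0.3,5,0],0.12],
  [[-0.3,5,0],0.12],
])

```text
t: 16.9
tool_pos: [0.4173, -0.228, 0.0597]
tcp_rot: [0.002, -0.129, 0.992, -0.002]
ft_force: [1.4, -2.7, -0.2]
width: 0.0344
finger_force: 1.3
```

Emit:
jog_arm([
  [[-0.3,5,0],0.12],
  [[-0.3,5,0],0.12],
  [[-0.3,5,0],0.12],
  [[-0.3,5,0],0.12],
  [[-0.3,5,0],0.12],
])

```text
t: 17.4
tool_pos: [0.417, -0.2035, 0.0595]
tcp_rot: [0.001, 0.17, 0.985, -0.002]
ft_force: [-1.2, -2.9, 1.6]
width: 0.0338
finger_force: 1.5
```

Emit:
jog_arm([
  [[-0.2,3,0],0.07],
  [[-0.2,3,0],0.07],
  [[0,3,0],0],
  [[0,2,0],0],
])

```text
t: 17.8
tool_pos: [0.4208, -0.1939, 0.0588]
tcp_rot: [0.0, 0.235, 0.972, -0.002]
ft_force: [-3.5, -6.2, 5.6]
width: 0.0342
finger_force: 3.6
```

Run:
```python
from h import *
o,r=st()
P=np.array([.455,-.2155]);v=o["tool_pos"][:2]-P;print(np.hypot(*v),np.arctan2(v[1],v[0]),"tooly",r[:,1])
```

```text
t17.80 tcp [ 0.4208 -0.1939  0.0588] yaw 2.668 zax [-0.    -0.004 -1.   ] q [ 0.79  0.93 -0.78  2.16  1.26  0.64  0.17] F [-3.5 -6.2  5.6] M [-1.341  0.875 -0.003] w 0.0342 ff 3.6
0.040429600517107624 2.5791405882747065 tooly [ 0.45653324  0.88969862 -0.00370871]
```

Emit:
jog_arm([
  [[0,2,0],0],
  [[0,2,0],0],
])

```text
t: 18.0
tool_pos: [0.4208, -0.1938, 0.0586]
tcp_rot: [-0.001, 0.236, 0.972, -0.005]
ft_force: [-7.9, -11.8, 10.6]
width: 0.0342
finger_force: 7.0
```

```bash
python3 -c "
from h import *
st()"
```

```text
t18.00 tcp [ 0.4208 -0.1938  0.0586] yaw 2.665 zax [-0.004 -0.01  -1.   ] q [ 0.79  0.93 -0.78  2.16  1.26  0.65  0.16] F [ -7.9 -11.8  10.6] M [-2.66   1.48   0.042] w 0.0342 ff 7.0
```

Emit:
jog_arm([
  [[0,0,0],0],
  [[0,-7,0],0],
  [[0,-7,0],0],
  [[0,0,0],0],
])

```text
t: 18.4
tool_pos: [0.4165, -0.2019, 0.0581]
tcp_rot: [0.001, 0.236, 0.972, 0.0]
ft_force: [-0.5, -0.4, -0.0]
width: 0.0345
finger_force: 0.0
```

Emit:
jog_arm([
  [[0,0,-20],0],
  [[0,0,-40],0],
  [[0,0,-40],0],
  [[0,0,-40],0],
  [[0,0,-20],0],
])

```text
t: 18.9
tool_pos: [0.4181, -0.2004, 0.221]
tcp_rot: [0.003, 0.234, 0.972, 0.001]
ft_force: [0.7, -0.9, -0.9]
width: 0.0341
finger_force: 0.0
```

Emit:
jog_arm([
  [[30,0,0],0],
  [[30,0,0],0],
  [[0,0,0],0],
])

```text
t: 19.2
tool_pos: [0.3591, -0.1724, 0.2179]
tcp_rot: [-0.002, 0.233, 0.972, -0.001]
ft_force: [0.4, -0.2, -0.3]
width: 0.034
finger_force: 0.0
```

Run:
```python
from h import *
st()
s=cams.snapshot("side");cv2.imwrite("pics/s5.png",cv2.resize(s["frame"][150:290,250:410],None,fx=4.5,fy=4.2,interpolation=cv2.INTER_CUBIC))
```

```text
t19.20 tcp [ 0.3591 -0.1724  0.2179] yaw 2.671 zax [-0.003 -0.001 -1.   ] q [ 1.    0.61 -1.06  2.2   0.78  0.79  0.52] F [ 0.4 -0.2 -0.3] M [-0.018 -0.035  0.017] w 0.0340 ff 0.0
```

View pics/s5.png

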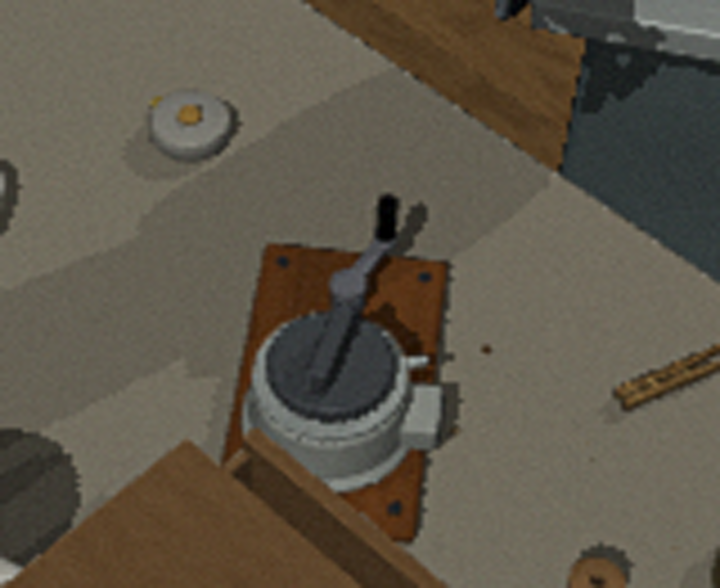

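Run:
```python
from h import *
s=cams.snapshot("top");W=cloud(s).reshape(-1,3);W=W[~np.isnan(W[:,0])]
b=W[(np.hypot(W[:,0]-.536,W[:,1]+.2065)<.04)&(W[:,2]>.1055)];print(len(b),cv2.minAreaRect((b[:,:2]*1000).astype(np.float32)))
s=cams.snapshot("side");f=lambda c,r,z:px2w(s,250+c/4.5,150+r/4.2,z)
p=f(387,238,.047);q=f(348,284,.046);print(p,q,np.hypot(*(p-q)[:2]),np.arctan2(*(p-q)[1::-1]))
n=f(422,361,.077)-np.array([.537,-.207,.077]);print(n,np.degrees(np.arctan2(n[1],n[0])))
```

```text
127 ((534.3499145507812, -206.06771850585938), (12.359859466552734, 49.292381286621094), 85.05763244628906)
[ 0.4192481  -0.20110027  0.047     ] [ 0.45816263 -0.21502409  0.046     ] 0.04133054295214244 2.7979812844870353
[-1.72508709e-02  4.76849528e-02 -4.16333634e-17] 109.88848227705074
```

```bash
python3 -c "
from h import *
print(env.sign_off())"
```

```text
the job is handed in; nothing more can be done
None
```

I turned the ring clockwise until the burrs touched lightly, at an estimated 8 N. I then backed it off three clicks, swung the lock lever to its other stop, let go and handed the job in; the hand-in returned no verdict.

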